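Fit the hand lever to the flatted shaft of the gear unit

ROBOT

A 6-joint arm with a two-finger parallel gripper is mounted at the origin on a cart in front of the work surface, level with it; the furniture and walls round the work are solid. World frame = base frame: x ahead of the robot, y to its left, z up, the work surface at z = 0. Lengths are in m, angles in rad, forces in N, time in s.
With the tool pointing down it reaches from about 0.35 to 0.725 m from the base axis. Payload 6 kg.
Tool frame: the origin (TCP) lies between the finger pads; the fingertips stand 22 mm ahead of it and the grasp point (between the pads) lies 3 mm ahead of it; x points along the fingers, z is the direction in which the jaws open and shut, and the axes are right-handed (so a half turn about x gives the same grasp; the last joint's range is limited). The gripper opens to 85 mm and grips with 20 to 120 N. Pads are 22 mm wide; open, the fingers measure 114 mm over their backs; the gripper's body (76 mm by 85 mm) begins 54 mm behind the grasp point. The pads swing forward as they close: fully open they stand 13 mm farther back than shut.
Start: joints at [-0.971, 0.04, 0.085, 0, -1.615, -0.334], TCP at [0.158, -0.579, 0.222] pointing down, gripper open.
Joint ranges: [-2.56, 2.56], [-1.29, 2.01], [-1.08, 1.49], [-3.29, 1.98], [-2.81, -0.18], [-2.99, 2.99]. Speed limits (rad/s): [2.57, 2.57, 3.01, 3.14, 3.14, 3.14].

INTERFACE

Orientations are given as a rotation vector (axis times angle).
In Python, from bench import ctrl, capture, camera_info gives the robot as it stands.
- The arm moves only by the shell command python3 -m handwheel 'ROWS'. ROWS is JSON, a list of rows, each a list of 7 numbers: the shift along the tool's x, y, z normalised to -1 to 1, where 1 is 100 mm, then the turn, a rotation vector about the tool's x, y, z normalised to -1 to 1, where 1 is 360 degrees, then the closure, from -1 (fully open) to 1 (shut), so that 0 is half open. A call has 1 to 5 rows; each row shifts and turns the commanded pose from where the row before left it, along the tool's axes as they then stand; what a row does not reach is not made up. A row lasts 1/8 s, in which the tool goes at most 62.5 mm and 10.7 degrees, less where a joint would pass 70% of its speed; a pose out of reach is approached as far as the arm can. A call with a number of a shift or a turn outside -1 to 1 is refused whole. A call with a gripper value outside its range is refused whole. The fingers move at their own pace and stop on an object; the grip force is fixed at half the most. Time passes only in rows, so rows that do not move let the fingers close. It gives the time, the measured TCP pose, the force and the opening at its end, in the units of the state.
- ctrl.observe(): the state, without advancing time (a new reading comes with each control period).
- capture(name): name is "side" or "top" or "wrist"; returns the picture (384x512x3 uint8, red, green, blue); there is no depth.
- camera_info(name): a dict with "mtx" (3x3 intrinsics, pixels), "position" and "attitude" of the camera in the world. Camera axes: x right, y down, z forward; pixel columns grow to the right and rows downward; lengths in m; the calibration is good to about 2 mm. A picture is of the moment at which its call begins: read the wrist's pose just before it. camera_info takes no time and is no camera call; for the wrist camera it gives the pose at the moment of the call.
- ctrl.sign_off(): hands the job in, once; it reports no verdict.
The state is a dict: "t": time; "joint_pos": joint angles; "joint_vel": joint speeds; "joint_efforts": joint torques, N m; "tcp_pos": TCP position; "orientation": TCP orientation; "contact_force": force on the tool from outside, world axes, zero at the start; "wrist_torque": the same for the moment, N m; "opening": finger opening in m.
Only numpy, scipy, OpenCV 4.12 (cv2) and the standard library are available. Lean on these libraries where they do the work, as an engineer would, in place of code of your own. Each camera call takes 0.05 s, during which the arm holds its last target.

TASK

Draw the hand lever out of its sheet-metal holder, lay it flat on the bench and let go, so that you can take it again by its arm; then fit its D-shaped bore over the flatted shaft of the gear unit. Put it fully home so that the hub sits flat on the shaft's shoulder, let go, and leave the other things on the bench where they are.

Things in the scene. Friction and masses are not known exactly. Their poses are not given: they have to be found in the camera images.
- lever: Loose hand lever, 0.21 to 0.32 kg, 157 mm long, lying on its hub, bore upright. Origin: on the bore axis at the hub's underside; z up along the bore, x along the arm. Hub: round steel tube, 50 mm outside diameter, 32 mm high. The through bore is round, 29.6 mm diameter, with one flat on its +x (arm) side, 9 mm from the axis. At the start arm and ball are inside the holder, only the hub stands out.
- lever_arm_mid (a point): Middle of the lever's arm, 55 mm from the bore axis and 18 mm above the hub's underside. The hub is the heavy end: the lever balances about 10 mm from the bore axis, so hold the arm firmly near the hub. The arm is a straight aluminium bar along the lever's x, 16 mm wide and 16 mm high, its underside 10 mm above the hub's underside, running from the hub to the ball. Axes as the lever's.
- lever_ball (a point): Centre of the black plastic ball at the arm's end: 28 mm diameter, 118 mm from the bore axis, 18 mm above the hub's underside.
- holder: Sheet-metal sheath fixed on the bench, 109 mm long, sides, roof and far end closed; inside 40 mm wide, 46 mm high; outside 50 mm high, 48 mm wide plus 3 mm thick screw flanges, 84 mm wide in all. Origin: on the bench, middle of the open mouth; x points inward. The lever lies in it, arm along +x, bore axis 30 to 37 mm outside the mouth; the ball is clear once drawn about 105 mm along -x.
- shaft: Upright fixed steel shaft, does not turn, 27 mm diameter, one flat along its whole length on its +x side, 8 mm from the axis; 36 mm tall above a round shoulder of 42 mm diameter, top 4 mm chamfered. Origin: on the axis on the shoulder, 57 mm above the bench; x square out of the flat. Fully home, the lever's origin and axes coincide with these; play about 1.2 mm all round, 0.1 rad in turn.
- gear_unit: Grey box fixed on the bench, 110 x 110 mm, 45 mm high (screw heads to 49 mm), shaft at its centre. Origin: on the bench under the centre. Round the shaft a thin dark guard, a part ring of 36 mm inner and 40 mm outer radius, top 91 mm above the bench, 2 mm over the seated hub: no room for fingers beside the hub.
- guard_opening (a point): Middle of the guard's 150 degree opening, on the gear unit's +x side at 38 mm from the shaft's axis, 68 mm above the bench. The seated lever's arm comes out through the opening; the shaft's flat points within 0.35 rad of the unit's +x.
- grease_can: Bystander: can of 104 mm diameter, 179 mm high, origin under its centre.
- kraft_core_1: Bystander: brown cardboard tube of 86 mm diameter, 58 mm high, origin under its centre.
- drive_ring_a: Bystander: dark steel ring of 63 mm diameter, 22 mm high, origin under its centre.
- shaft_clamp_1: Bystander: aluminium clamp block 46 x 56 x 55 mm, origin under its centre.
- insert_box: Bystander: flat plastic box with a yellow lid, 63 x 90 x 21 mm, origin under its centre.
- hex_nut: Bystander: hexagon nut 30 x 34 x 14 mm, origin under its centre.
- spanner_1: Bystander: small spanner, 126 mm long, 8 mm thick, origin under its centre.
Things that resemble listed ones, but are neither listed nor needed, are in the scene too. What is shaped like the holder but orange is not meant.

How it is judged:
By the outcome, as a careful person would: the job done as asked, in the order asked, and still so for the second after the job is handed in, with the robot touching nothing.
It also fails if it takes over 58 s, if anything falls off the work surface, if the arm or the gripper's body presses on something with over 40 N, if the wrist force passes 120 N, or if a joint passes its speed limit or range.

## Working session

There is one attempt and no reset: what is moved stays moved. The work goes in short steps, Python scripts to look and compute and a shell command to move; the robot and the scene stay as the last step left them, time stands still between calls to the robot, and variables do not carry over. Pictures are saved under pics/ and viewed, and the job is handed in when it is done.

```bash
ls; mkdir -p pics
python3 - <<'E'
from bench import ctrl,capture,camera_info
import cv2,json
print(ctrl.observe())
for n in ["side","top","wrist"]:
    i=camera_info(n); print(n,i)
    im=capture(n); cv2.imwrite(f"pics/{n}0.png",im[:,:,::-1])
E
```

```text
pics
{'t': 0.0, 'joint_pos': array([-9.71282692e-01,  4.07882047e-02,  8.37885007e-02, -4.69826797e-04,
       -1.61551275e+00, -3.33689999e-01]), 'joint_vel': array([-0.00073159,  0.00234742,  0.00069271, -0.00122455, -0.0012914 ,
       -0.00049987]), 'joint_efforts': array([ 2.79720780e-04, -3.68196201e+01,  3.47415841e+01,  6.93232477e+00,
       -5.38864871e-03,  3.52942102e-06]), 'tcp_pos': array([ 0.15759912, -0.57856219,  0.22147878]), 'orientation': array([-1.40076003,  1.07047868,  1.40337604]), 'contact_force': array([-0.6835134 , -0.20381527, -0.30318141]), 'wrist_torque': array([ 0.00188865, -0.03920613, -0.00436144]), 'opening': 0.08526934184979959}
side {'mtx': array([[413.35719145,   0.        , 253.17429823],
       [  0.        , 413.35719145, 185.19682056],
       [  0.        ,   0.        ,   1.        ]]), 'position': array([0.20578276, 1.30120839, 0.71756569]), 'attitude': array([-0.29330217,  2.53366673, -1.61376915])}
top {'mtx': array([[355.81725757,   0.        , 252.63266657],
       [  0.        , 355.81725757, 191.30741291],
       [  0.        ,   0.        ,   1.        ]]), 'position': array([ 0.44391948, -0.02359634,  1.19643432]), 'attitude': array([-2.22234562,  2.19881849, -0.07729635])}
wrist {'mtx': array([[274.93166717,   0.        , 258.85115119],
       [  0.        , 274.93166717, 194.53715832],
       [  0.        ,   0.        ,   1.        ]]), 'position': array([ 0.09217027, -0.59685438,  0.37283248]), 'attitude': array([1.79479434, 2.35198865, 0.32561199])}
```

View pics/top0.png

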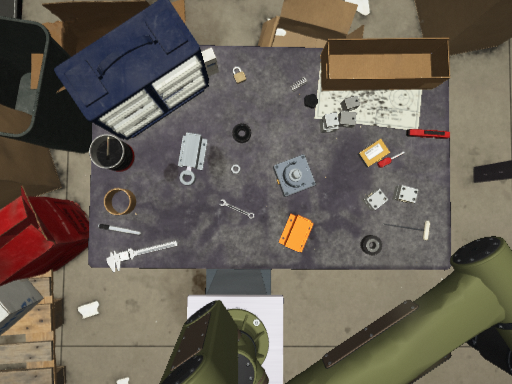

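View pics/side0.png

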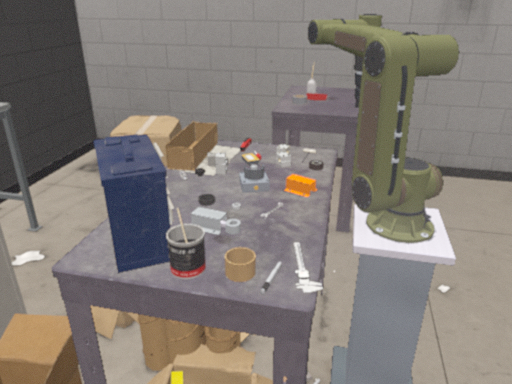

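View pics/wrist0.png

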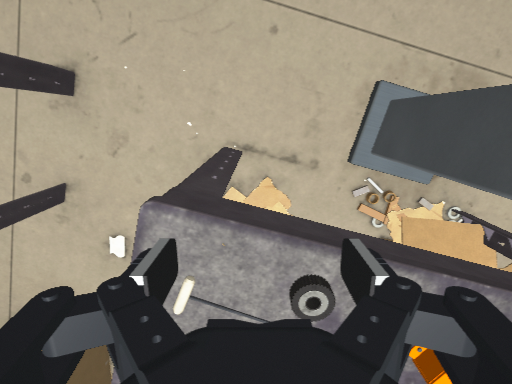

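The top view shows the grey holder at about (193,150) with the lever's hub sticking out at (187,176). The gear unit with its shaft is at (295,175). An orange holder lookalike sits at (296,232), and dark rings at (241,132) and (371,244). I'll take a close crop and measure.

```bash
cat > h.py <<'E'
import numpy as np, cv2
from scipy.spatial.transform import Rotation as R
from bench import ctrl,capture,camera_info
def ray(info,u,v):
    K=np.array(info["mtx"]); d=np.linalg.solve(K,np.array([u,v,1.])); return np.array(info["position"]),R.from_rotvec(info["attitude"]).as_matrix()@d
def toplane(info,u,v,z):
    p,d=ray(info,u,v); return p+d*(z-p[2])/d[2]
def proj(info,P):
    M=R.from_rotvec(info["attitude"]).as_matrix(); c=M.T@(np.array(P)-info["position"]); q=np.array(info["mtx"])@c; return q[:2]/q[2]
def st():
    s=ctrl.observe(); M=R.from_rotvec(s["orientation"]).as_matrix()
    print("t %.2f"%s["t"],"tcp",s["tcp_pos"].round(4),"x",M[:,0].round(3),"z",M[:,2].round(3),"F",s["contact_force"].round(1),"op %.4f"%s["opening"],"q",s["joint_pos"].round(3)); return s,M
E
python3 - <<'E'
from h import *
im=cv2.imread("pics/top0.png")
a=cv2.resize(im[120:200,165:225],None,fx=7,fy=7,interpolation=cv2.INTER_CUBIC)
b=cv2.resize(im[145:205,265:325],None,fx=7,fy=7,interpolation=cv2.INTER_CUBIC)
c=np.zeros((560,840+10,3),np.uint8);c[:560,:420]=a;c[:420,430:]=b
cv2.imwrite("pics/crop1.png",cv2.resize(c,(800,int(560*800/850))))
i=camera_info("top")
for n,u,v,z in [("hub",187.5,176,.032),("mouthL",180,172,.0),("shaft",294.5,174.5,.093)]: print(n,toplane(i,u,v,z).round(4))
print(R.from_rotvec(i["attitude"]).as_matrix().round(3))
E
```

```text
hub [0.5443 0.1612 0.032 ]
mouthL [0.5603 0.1916 0.    ]
shaft [ 0.5479 -0.1809  0.093 ]
[[ 0.01  -0.999  0.045]
 [-1.    -0.011 -0.025]
 [ 0.025 -0.045 -0.999]]
```

View pics/crop1.png

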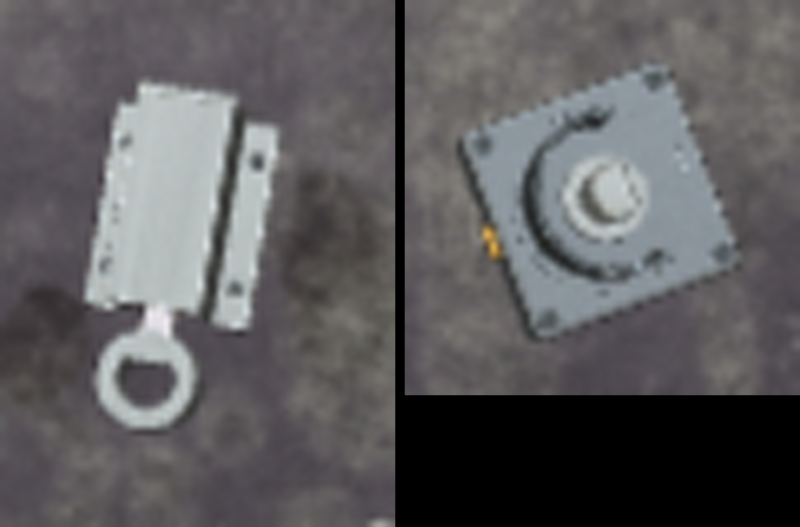

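Run:
```python
from h import *
s,M=st(); i=camera_info("wrist"); C=R.from_rotvec(i["attitude"]).as_matrix()
print("tool y",M[:,1].round(3))
print("cam in tool pos",(M.T@(np.array(i["position"])-s["tcp_pos"])).round(4)); print("cam axes in tool\n",(M.T@C).round(3))
t=camera_info("top"); im=cv2.imread("pics/top0.png")
# pixel from crop1 -> full
k=800/850*7
f=lambda x,y:(165+x/k,120+y/k)
g=lambda x,y:(265+(x-430*800/850)/k,145+y/k)
for n,p,z in [("flangeR near",f(247,328),.003),("flangeR far",f(278,128),.003),("roofL near",f(88,303),.003),("flL far",f(122,102),.003),("hub",f(146,380),.032)]: print(n,toplane(t,*p,z).round(4))
for n,p,z in [("c1",g(460,140),.045),("c2",g(660,65),.045),("c3",g(740,265),.045),("c4",g(545,340),.045),("shaft",g(610,190),.093),("shoulder",g(605,198),.057)]: print(n,toplane(t,*p,z).round(4))
```

```text
t 0.15 tcp [ 0.1576 -0.5787  0.2217] x [-0.     0.001 -1.   ] z [-0.263  0.965  0.001] F [-0.4  0.3  0.3] op 0.0854 q [-0.971  0.041  0.084 -0.    -1.615 -0.334]
tool y [-0.965 -0.263  0.   ]
cam in tool pos [-0.1512  0.0679 -0.0002]
cam axes in tool
 [[ 0.    -0.271  0.963]
 [ 0.001 -0.963 -0.271]
 [ 1.     0.002 -0.   ]]
flangeR near [0.5684 0.1161 0.003 ]
flangeR far [0.6712 0.102  0.003 ]
roofL near [0.5801 0.1969 0.003 ]
flL far [0.6834 0.1816 0.003 ]
hub [0.5388 0.1622 0.032 ]
c1 [ 0.5785 -0.1187  0.045 ]
c2 [ 0.6171 -0.2178  0.045 ]
c3 [ 0.5182 -0.2578  0.045 ]
c4 [ 0.4801 -0.1614  0.045 ]
shaft [ 0.55   -0.1861  0.093 ]
shoulder [ 0.5495 -0.189   0.057 ]
```

```bash
python3 -m handwheel '[[0,0,0,0.0215,0,0,-1],[0,0,0,0.0215,0,0,-1],[0,0,0,0.0215,0,0,-1],[0,-0.36,0.44,0,0,0,-1],[0,-0.36,0.44,0,0,0,-1]]'; python3 -c "
from h import *
st()"
```

```text
t: 0.78
tcp_pos: [0.2415, -0.5009, 0.2218]
orientation: [-1.103, 1.273, 1.105]
contact_force: [0.7, -0.1, 0.3]
opening: 0.0854
t 0.78 tcp [ 0.2415 -0.5009  0.2218] x [-0.001  0.001 -1.   ] z [0.141 0.99  0.001] F [ 0.7 -0.1  0.3] op 0.0854 q [-0.76  -0.076 -0.031 -0.    -1.617 -0.952]
```

```bash
python3 -m handwheel '[[0,-0.36,0.44,0,0,0,-1],[0,-0.36,0.44,0,0,0,-1],[0,-0.36,0.44,0,0,0,-1],[0,-0.36,0.44,0,0,0,-1],[0,-0.36,0.44,0,0,0,-1]]'; python3 -m handwheel '[[0,-0.36,0.44,0,0,0,-1],[0,-0.36,0.44,0,0,0,-1],[0,-0.36,0.44,0,0,0,-1],[0,0,0,0,0,0,-1]]'
python3 - <<'E'
from h import *
st(); i=camera_info("wrist"); im=capture("wrist"); cv2.imwrite("pics/w1.png",im[:,:,::-1]); np.save("w1i.npy",i,allow_pickle=True)
print(proj(i,[.5495,-.188,.093]))
E
```

```text
t: 1.4
tcp_pos: [0.4511, -0.3073, 0.2224]
orientation: [-1.106, 1.272, 1.106]
contact_force: [0.5, -1.3, -0.4]
opening: 0.0854
t: 1.9
tcp_pos: [0.5769, -0.1903, 0.2204]
orientation: [-1.107, 1.272, 1.111]
contact_force: [-0.2, 0.0, -0.5]
opening: 0.085
t 1.90 tcp [ 0.5769 -0.1903  0.2204] x [-0.003  0.001 -1.   ] z [0.135 0.991 0.   ] F [-0.2  0.  -0.5] op 0.0850 q [ 1.000e-02  6.300e-02  1.050e-01 -1.000e-03 -1.616e+00 -1.717e+00]
[257.33312378 158.83400694]
```

View pics/w1.png

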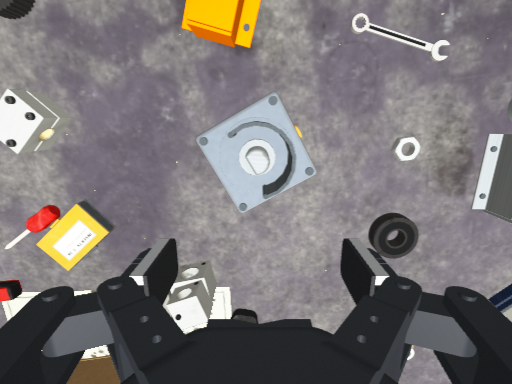

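The wrist picture shows the gear unit at (257,155), with the guard's opening to the lower left and the D-shaped shaft at (257,157). I'll zoom in on it.

Run:
```python
from h import *
im=cv2.imread("pics/w1.png"); cv2.imwrite("pics/w1c.png",cv2.resize(im[117:197,217:297],None,fx=7,fy=7,interpolation=cv2.INTER_CUBIC))
```

```text
(no output)
```

View pics/w1c.png

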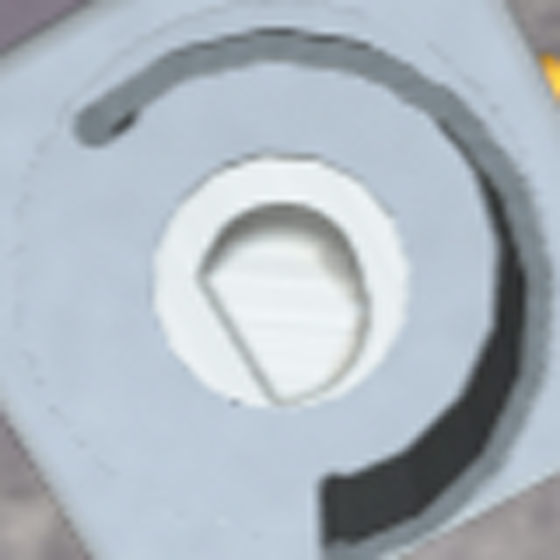

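Run:
```python
from h import *
i=np.load("w1i.npy",allow_pickle=True).item()
im=cv2.imread("pics/w1.png")
f=lambda x,y:(217+(x+.5)/7-.5,117+(y+.5)/7-.5)
# shoulder: bright mask
crop=cv2.resize(im[117:197,217:297],None,fx=7,fy=7,interpolation=cv2.INTER_CUBIC).astype(int)
m=((crop[:,:,0]-crop[:,:,2]<12)&(crop.sum(2)>600)).astype(np.uint8)
m[:100]=0;m[450:]=0;m[:,:100]=0;m[:,450:]=0
cs,_=cv2.findContours(m,cv2.RETR_EXTERNAL,cv2.CHAIN_APPROX_NONE); c=max(cs,key=cv2.contourArea)
h=cv2.convexHull(c); print(cv2.fitEllipse(h)) ; e=cv2.fitEllipse(h)
print("shoulder c",toplane(i,*f(*e[0]),.057).round(4), "manual",toplane(i,*f(281.5,281),.057).round(4))
for z in (.093,.089):
  a=toplane(i,*f(203,273),z);b=toplane(i,*f(280,402),z);d=(b-a)[:2]; print(z,a.round(4),b.round(4),"len",np.linalg.norm(d),"normal az",np.degrees(np.arctan2(d[1],d[0]))-90)
  # distance of shoulder centre
  n=np.array([d[1],-d[0]])/np.linalg.norm(d); c0=toplane(i,*f(*e[0]),.057)[:2]; print("n",n,"dist",(a[:2]-c0)@n)
```

```text
((280.6707458496094, 281.6439514160156), (248.6933135986328, 250.90965270996094), 46.86935043334961)
shoulder c [ 0.5522 -0.1893  0.057 ] manual [ 0.5521 -0.1892  0.057 ]
0.093 [ 0.5446 -0.1994  0.093 ] [ 0.5649 -0.1909  0.093 ] len 0.021990130721522373 normal az -67.36509799556251
n [ 0.38485763 -0.92297595] dist 0.006347816312516517
0.089 [ 0.5451 -0.1996  0.089 ] [ 0.5657 -0.191   0.089 ] len 0.02230554001944059 normal az -67.36509799556246
n [ 0.38485763 -0.92297595] dist 0.0067802537325173575
```

```bash
python3 -m handwheel '[[0,0.09,0.57,0,0,0,-1],[0,0.09,0.57,0,0,0,-1],[0,0.09,0.57,0,0,0,-1],[0,0.09,0.57,0,0,0,-1],[0,0.09,0.57,0,0,0,-1]]'; python3 -m handwheel '[[0.4,0.09,0.57,0,0,0,-1],[0,0,0,0,0,0,-1],[0,0,0,0,0,0,-1]]'
python3 - <<'E'
from h import *
st(); i=camera_info("wrist"); im=capture("wrist"); cv2.imwrite("pics/w2.png",im[:,:,::-1]); np.save("w2i.npy",i,allow_pickle=True)
print(proj(i,[.5388,.1622,.032]))
E
```

```text
t: 2.58
tcp_pos: [0.5698, 0.0958, 0.223]
orientation: [-1.105, 1.272, 1.105]
contact_force: [0.5, -0.4, 0.2]
opening: 0.0848
t: 2.95
tcp_pos: [0.5695, 0.1457, 0.1875]
orientation: [-1.106, 1.272, 1.105]
contact_force: [0.1, -0.7, 1.0]
opening: 0.0851
t 2.95 tcp [0.5695 0.1457 0.1875] x [ 0.001 -0.    -1.   ] z [ 0.139  0.99  -0.   ] F [ 0.1 -0.7  1. ] op 0.0851 q [ 5.920e-01  6.000e-03 -1.300e-02  1.000e-03 -1.551e+00 -2.302e+00]
[269.78035103 149.95617617]
```

View pics/w2.png

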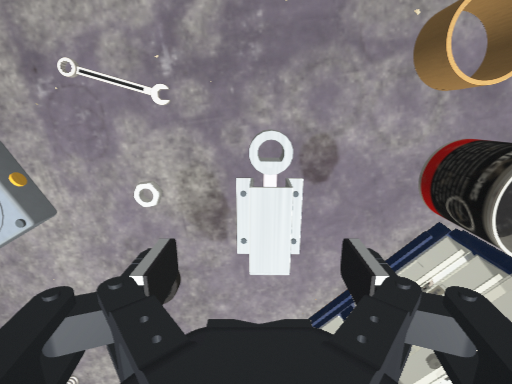

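The wrist picture shows the hub ring at (270,153), with the flat of its bore towards the arm, the arm entering the grey holder's mouth at (270,180), and the spanner and nut well off to the left. The possible mix-ups in the top view are the orange holder at (296,232), the dark rings at (241,132) and (371,244), and the kraft tube at (119,201). The grey holder with the ringed hub is the one that fits the description. Next I'll measure it.

Run:
```python
from h import *
i=np.load("w2i.npy",allow_pickle=True).item(); im=cv2.imread("pics/w2.png")
x0,y0=225,115; k=6
crop=cv2.resize(im[y0:y0+95,x0:x0+95],None,fx=k,fy=k,interpolation=cv2.INTER_CUBIC)
cv2.imwrite("pics/w2c.png",crop)
f=lambda x,y:(x0+(x+.5)/k-.5,y0+(y+.5)/k-.5)
m=(crop.min(2)>165).astype(np.uint8); m[:, :100]=0; mm=m.copy(); mm[int((170-y0)*k):]=0
cs,_=cv2.findContours(mm,cv2.RETR_EXTERNAL,cv2.CHAIN_APPROX_NONE); c=max(cs,key=cv2.contourArea).reshape(-1,2)
c=c[c[:,1]<(168-y0)*k]
# circle fit in world plane z=.032
P=np.array([toplane(i,*f(*q),.032)[:2] for q in c])
A=np.c_[2*P,np.ones(len(P))]; s=np.linalg.lstsq(A,(P**2).sum(1),rcond=None)[0]; print("hub",s[:2].round(4),"r",np.sqrt(s[2]+s[0]**2+s[1]**2))
# holder flange sides px (full img)
for a,b in [((236.5,179),(236.5,252)),((302.5,179),(300.5,254))]:
  A,B=toplane(i,*a,.003),toplane(i,*b,.003); d=B-A; print(A.round(4),B.round(4),np.degrees(np.arctan2(d[1],d[0])))
```

```text
hub [0.5422 0.1627] r 0.024464437372168763
[0.5723 0.1171 0.003 ] [0.6717 0.101  0.003 ] -9.197714984905112
[0.5836 0.1987 0.003 ] [0.6865 0.1862 0.003 ] -6.952716593925761
```

View pics/w2c.png

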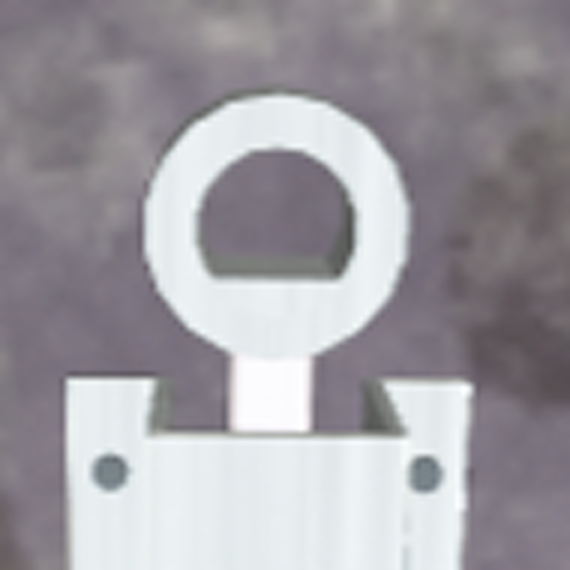

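```bash
python3 -m handwheel '[[0,0.29,0.13,0,0,0,-1],[0.5,0,0,0,0,0,-1],[0.5,0,0,0,0,0,-1],[0.4,0,0,0,0,0,-1],[0.1,0,0,0,0,0,-1]]'; python3 -m handwheel '[[0.09,0,0,0,0,0,-1],[0,0,0,0,0,0,-1],[0,0,0,0,0,0,-1]]';  python3 - <<'E'
from h import *
st(); i=camera_info("wrist"); im=capture("wrist"); cv2.imwrite("pics/w3.png",im[:,:,::-1])
E
```

```text
t: 3.62
tcp_pos: [0.5418, 0.1616, 0.0352]
orientation: [-1.104, 1.276, 1.105]
contact_force: [0.3, 0.0, 0.7]
opening: 0.0853
t: 4.0
tcp_pos: [0.5434, 0.1639, 0.0296]
orientation: [-1.106, 1.269, 1.105]
contact_force: [-0.3, -0.6, 0.9]
opening: 0.0853
t 4.00 tcp [0.5434 0.1639 0.0296] x [ 0.002  0.001 -1.   ] z [0.139 0.99  0.002] F [-0.3 -0.6  0.9] op 0.0853 q [ 0.647  0.016 -0.294  0.    -1.257 -2.357]
```

View pics/w3.png

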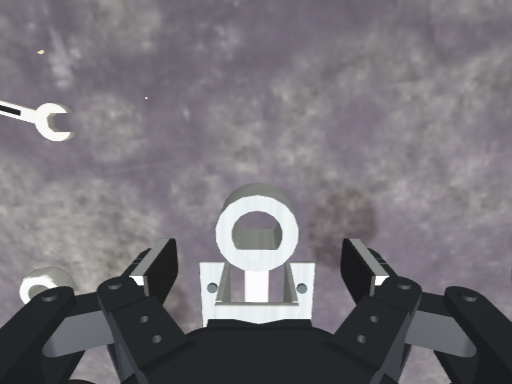

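The hub at (257,232) is centred between the jaws at (177,260) and (342,260), so I'll close on it.

```bash
python3 -m handwheel '[[0,0,0,0,0,0,1],[0,0,0,0,0,0,1],[0,0,0,0,0,0,1],[0,0,0,0,0,0,1],[0,0,0,0,0,0,1]]'; python3 -m handwheel '[[0,0,0,0,0,0,1],[0,0,0,0,0,0,1]]'; python3 -c "
from h import *
st()"
```

```text
t: 4.68
tcp_pos: [0.5425, 0.1635, 0.0279]
orientation: [-1.106, 1.272, 1.106]
contact_force: [-0.0, -0.5, -0.6]
opening: -0.0
t: 4.92
tcp_pos: [0.5425, 0.1635, 0.0279]
orientation: [-1.106, 1.272, 1.106]
contact_force: [0.3, 0.8, -0.2]
opening: -0.0001
t 4.92 tcp [0.5425 0.1635 0.0279] x [-0.  0. -1.] z [0.139 0.99  0.   ] F [ 0.3  0.8 -0.2] op -0.0001 q [ 0.647  0.018 -0.296 -0.    -1.257 -2.357]
```

Run:
```python
from h import *
im=capture("wrist"); cv2.imwrite("pics/w4.png",im[:,:,::-1])
im=capture("side")[150:280,120:300]; cv2.imwrite("pics/s4.png",cv2.resize(im[:,:,::-1],None,fx=4,fy=4))
```

```text
(no output)
```

View pics/w4.png

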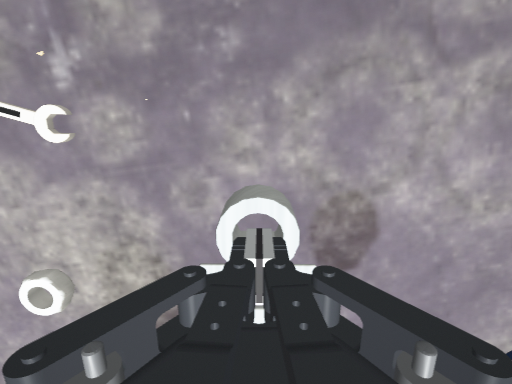

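View pics/s4.png

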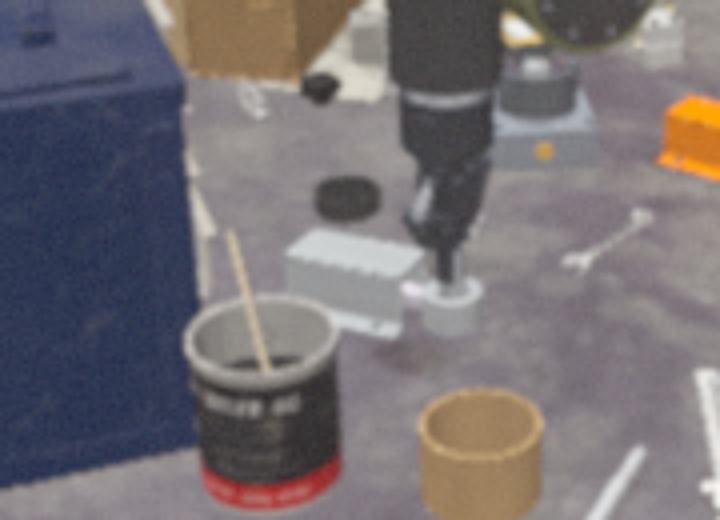

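The fingers closed to 0 with no force reading, so they seem to have shut above the hub. I'll check where the tips really are relative to the reported TCP.

Run:
```python
from h import *
s,M=st()
for n in ["side","wrist"]:
  i=camera_info(n)
  for x in (-.04,-.02,0,.022):
    P=s["tcp_pos"]+M@np.array([x,0,0]); print(n,x,proj(i,P).round(1), "y+11",proj(i,s["tcp_pos"]+M@np.array([x,.011,0])).round(1))
  print("hub top",proj(i,[.5422,.1627,.032]))
im=cv2.imread("pics/w4.png")[180:320,180:340]; cv2.imwrite("pics/w4c.png",cv2.resize(im,None,fx=4,fy=4,interpolation=cv2.INTER_CUBIC))
im=capture("side")[170:250,180:280]; cv2.imwrite("pics/s4c.png",cv2.resize(im[:,:,::-1],None,fx=8,fy=7,interpolation=cv2.INTER_CUBIC)[:560])
```

```text
t 5.03 tcp [0.5425 0.1635 0.0279] x [-0.  0. -1.] z [0.139 0.99  0.   ] F [-0.6 -0.2  1.1] op 0.0002 q [ 0.647  0.018 -0.296 -0.    -1.257 -2.357]
side -0.04 [232.3 212.2] y+11 [235.3 212.7]
side -0.02 [232.4 217.5] y+11 [235.5 218.1]
side 0 [232.5 222.8] y+11 [235.6 223.4]
side 0.022 [232.6 228.5] y+11 [235.7 229.2]
hub top [232.64340872 221.59553697]
wrist -0.04 [258.4 271.6] y+11 [258.4 249.7]
wrist -0.02 [258.5 251.1] y+11 [258.5 231.7]
wrist 0 [258.5 235.3] y+11 [258.5 218. ]
wrist 0.022 [258.6 221.8] y+11 [258.6 206.3]
hub top [257.0204025  237.96118817]
```

View pics/w4c.png

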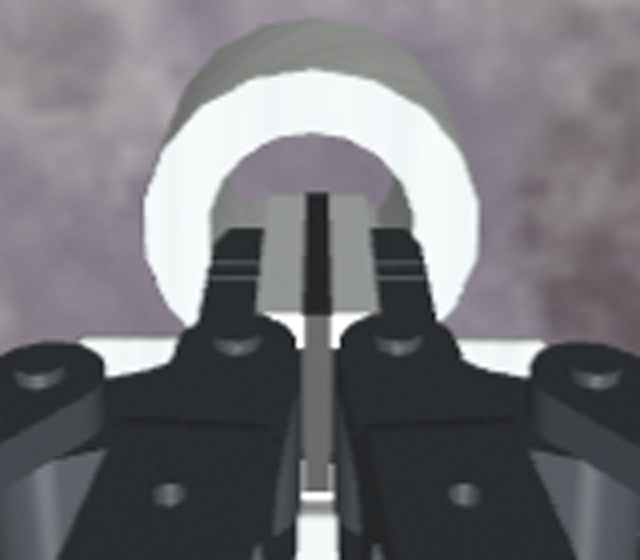

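View pics/s4c.png

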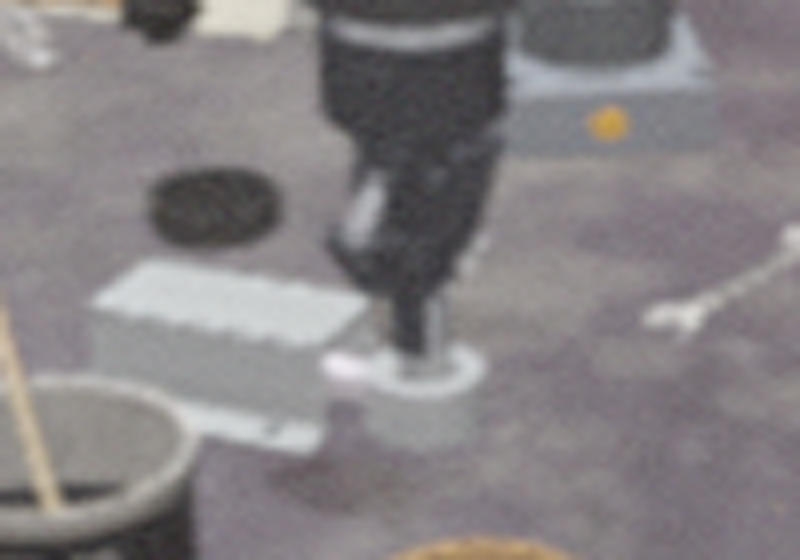

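The pictures put the shut tips about 15 mm behind the reported TCP, at z≈0.043, rather than 22 mm ahead of it. In the wrist picture the tip edge is at v=228, and at x=+22 mm it would be at v=206. So the fingers sit about 36 mm shorter than described. I'll open, lower about 40 mm while watching the force, and close again.

```bash
python3 -m handwheel '[[0,0,0,0,0,0,-1],[0,0,0,0,0,0,-1],[0,0,0,0,0,0,-1],[0,0,0,0,0,0,-1],[0,0,0,0,0,0,-1]]'; python3 -m handwheel '[[0.1,0,0,0,0,0,-1],[0.1,0,0,0,0,0,-1],[0,0,0,0,0,0,-1]]';python3 -m handwheel '[[0.08,0,0,0,0,0,-1],[0.08,0,0,0,0,0,-1],[0,0,0,0,0,0,-1]]';  python3 - <<'E'
from h import *
st(); i=camera_info("wrist"); im=capture("wrist"); cv2.imwrite("pics/w5.png",im[:,:,::-1])
im=capture("side")[170:250,180:280]; cv2.imwrite("pics/s5c.png",cv2.resize(im[:,:,::-1],None,fx=8,fy=7,interpolation=cv2.INTER_CUBIC)[:560])
E
```

```text
t: 5.7
tcp_pos: [0.5426, 0.1635, 0.0279]
orientation: [-1.106, 1.272, 1.106]
contact_force: [0.8, 0.0, 0.8]
opening: 0.0857
t: 6.08
tcp_pos: [0.5416, 0.163, 0.0062]
orientation: [-1.106, 1.275, 1.107]
contact_force: [-0.3, -0.7, -0.7]
opening: 0.0856
t: 6.45
tcp_pos: [0.542, 0.1632, -0.0092]
orientation: [-1.106, 1.274, 1.106]
contact_force: [0.1, 0.3, 0.3]
opening: 0.0854
t 6.45 tcp [ 0.542   0.1632 -0.0092] x [-0.002 -0.001 -1.   ] z [ 0.139  0.99  -0.001] F [0.1 0.3 0.3] op 0.0854 q [ 0.647  0.051 -0.334 -0.    -1.188 -2.357]
```

View pics/w5.png

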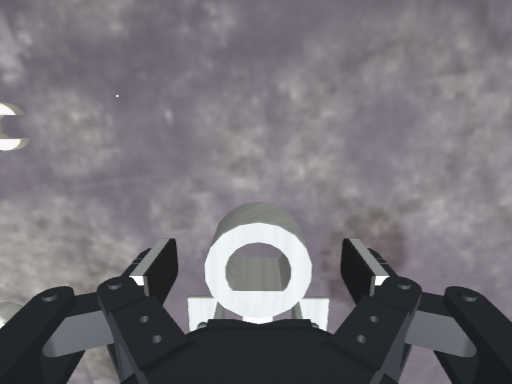

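View pics/s5c.png

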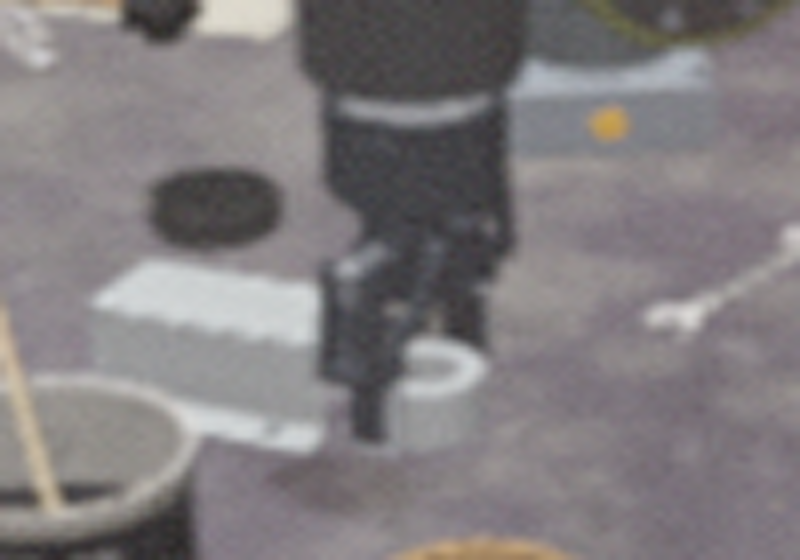

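Run:
```python
from h import *
s,M=st(); i=camera_info("side")
for x in (-.035,-.025,-.015):
  for y in (-.011,0,.011): print(x,y,[((proj(i,s["tcp_pos"]+M@np.array([x,y,z]))-[180,170])*[8,7]).round(0) for z in (.044,.055)])
```

```text
t 6.55 tcp [ 0.5426  0.1635 -0.0081] x [ 0. -0. -1.] z [ 0.139  0.99  -0.   ] F [-0.2 -0.3 -0.7] op 0.0856 q [ 0.647  0.05  -0.332  0.    -1.188 -2.357]
-0.035 -0.011 [array([351., 412.]), array([339., 424.])]
-0.035 0 [array([376., 416.]), array([364., 428.])]
-0.035 0.011 [array([401., 421.]), array([389., 433.])]
-0.025 -0.011 [array([351., 431.]), array([340., 442.])]
-0.025 0 [array([376., 435.]), array([365., 447.])]
-0.025 0.011 [array([401., 440.]), array([390., 452.])]
-0.015 -0.011 [array([352., 449.]), array([341., 461.])]
-0.015 0 [array([377., 454.]), array([366., 466.])]
-0.015 0.011 [array([402., 458.]), array([391., 470.])]
```

The side picture shows the near fingertip at about (226,233), so an open tip sits about 27 mm behind the TCP and is centred. That agrees with the wrist view. I'll go 6 mm lower and close.

```bash
python3 -m handwheel '[[0.06,0,0,0,0,0,-1],[0,0,0,0,0,0,-1],[0,0,0,0,0,0,1],[0,0,0,0,0,0,1],[0,0,0,0,0,0,1]]'; python3 -m handwheel '[[0,0,0,0,0,0,1],[0,0,0,0,0,0,1]]'; python3 -c "
from h import *
st()"
```

```text
t: 7.18
tcp_pos: [0.5442, 0.1639, -0.0115]
orientation: [-1.108, 1.268, 1.104]
contact_force: [-1.8, -0.1, 8.3]
opening: 0.049
t: 7.42
tcp_pos: [0.5442, 0.1639, -0.0115]
orientation: [-1.108, 1.268, 1.104]
contact_force: [-0.6, -0.2, 8.6]
opening: 0.0493
t 7.42 tcp [ 0.5442  0.1639 -0.0115] x [ 0.004  0.001 -1.   ] z [0.138 0.99  0.001] F [-0.6 -0.2  8.6] op 0.0493 q [ 6.470e-01  5.400e-02 -3.360e-01  2.000e-03 -1.178e+00 -2.357e+00]
```

The hub is gripped at 49.3 mm, with the tips just touching the bench (8.6 N up). I'll raise 3 mm to relieve that, then draw the lever out.

```bash
python3 -m handwheel '[[-0.035,0,0,0,0,0,1],[0,0.1,0,0,0,0,1],[0,0.2,0,0,0,0,1],[0,0.2,0,0,0,0,1],[0,0,0,0,0,0,1]]'; python3 -c "
from h import *
st()
im=capture('wrist'); cv2.imwrite('pics/w6.png',im[:,:,::-1])"
```

```text
t: 8.05
tcp_pos: [0.4915, 0.1707, -0.011]
orientation: [-1.106, 1.272, 1.107]
contact_force: [0.6, -0.2, -2.2]
opening: 0.0489
t 8.05 tcp [ 0.4915  0.1707 -0.011 ] x [-0.001  0.    -1.   ] z [0.138 0.99  0.   ] F [ 0.6 -0.2 -2.2] op 0.0489 q [ 7.210e-01 -7.100e-02 -4.580e-01 -1.000e-03 -1.184e+00 -2.430e+00]
```

View pics/w6.png

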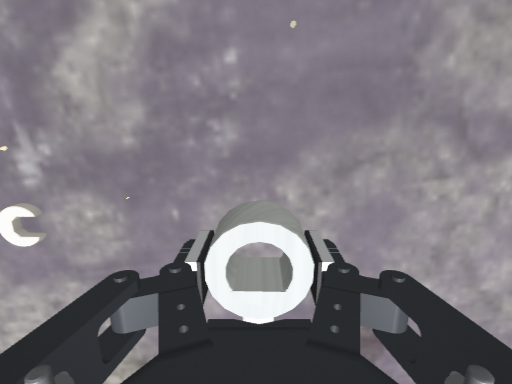

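```bash
python3 -m handwheel '[[0,0.2,0,0,0,0,1],[0,0.2,0,0,0,0,1],[0,0.2,0,0,0,0,1],[0,0.15,0,0,0,0,1],[0,0,0,0,0,0,1]]'; python3 -c "
from h import *
st()
im=capture('top'); cv2.imwrite('pics/t6.png',cv2.resize(im[110:250,150:270,::-1],None,fx=4,fy=4))
im=capture('side'); cv2.imwrite('pics/s6.png',cv2.resize(im[150:290,160:320,::-1],None,fx=4,fy=4))"
```

```text
t: 8.72
tcp_pos: [0.4183, 0.181, -0.0108]
orientation: [-1.106, 1.272, 1.107]
contact_force: [0.6, -0.3, -2.2]
opening: 0.0494
t 8.72 tcp [ 0.4183  0.181  -0.0108] x [-0.  0. -1.] z [0.138 0.99  0.   ] F [ 0.6 -0.3 -2.2] op 0.0494 q [ 0.854 -0.264 -0.626 -0.    -1.209 -2.563]
```

View pics/t6.png

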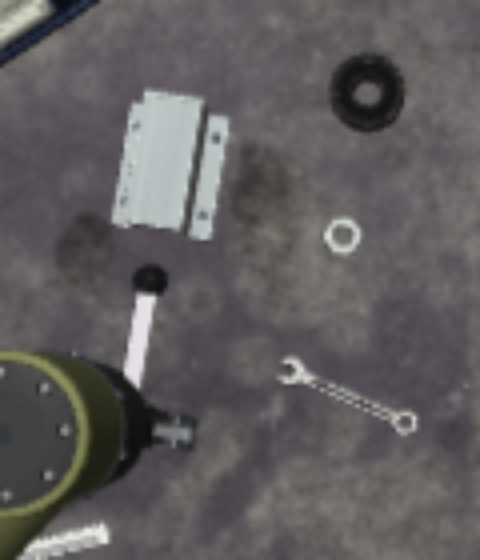

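View pics/s6.png

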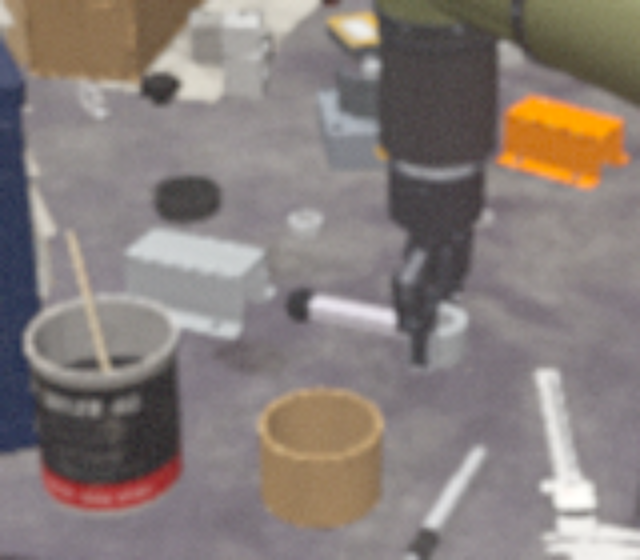

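The ball at about (187,180) in the top view is clear of the holder's mouth. I'll lower 1.5 mm, let go and rise.

```bash
python3 -m handwheel '[[0.015,0,0,0,0,0,1],[0,0,0,0,0,0,1],[0,0,0,0,0,0,0],[0,0,0,0,0,0,-1],[0,0,0,0,0,0,-1]]'; python3 -m handwheel '[[0,0,0,0,0,0,-1],[-0.2,0,0,0,0,0,-1],[-0.5,0,0,0,0,0,-1],[-0.5,-0.25,0,0,0,0,-1],[-0.1,-0.25,0,0,0,0,-1]]';python3 -m handwheel '[[0,0,0,0,0,0,-1],[0,0,0,0,0,0,-1]]'
python3 - <<'E'
from h import *
st(); i=camera_info("wrist"); im=capture("wrist"); cv2.imwrite("pics/w7.png",im[:,:,::-1]); np.save("w7i.npy",i,allow_pickle=True)
im=capture('side'); cv2.imwrite('pics/s7.png',cv2.resize(im[150:290,160:320,::-1],None,fx=4,fy=4))
E
```

```text
t: 9.45
tcp_pos: [0.4188, 0.1809, -0.0123]
orientation: [-1.106, 1.272, 1.106]
contact_force: [0.3, -0.7, -0.4]
opening: 0.0828
t: 10.07
tcp_pos: [0.4707, 0.175, 0.1225]
orientation: [-1.106, 1.264, 1.104]
contact_force: [-0.5, 0.4, -0.4]
opening: 0.0852
t: 10.32
tcp_pos: [0.4676, 0.1737, 0.1168]
orientation: [-1.105, 1.274, 1.106]
contact_force: [-0.1, 0.6, 0.3]
opening: 0.0858
t 10.32 tcp [0.4676 0.1737 0.1168] x [-0.002 -0.001 -1.   ] z [ 0.139  0.99  -0.001] F [-0.1  0.6  0.3] op 0.0858 q [ 7.600e-01 -2.210e-01 -3.510e-01 -1.000e-03 -1.442e+00 -2.471e+00]
```

View pics/w7.png

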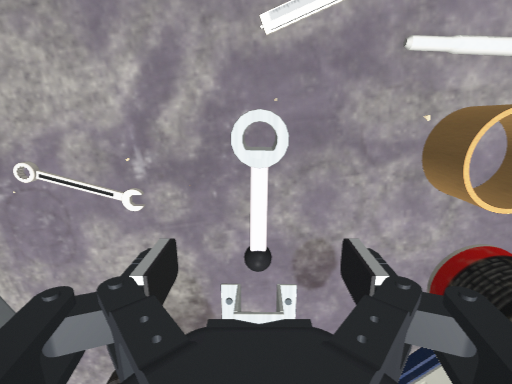

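View pics/s7.png

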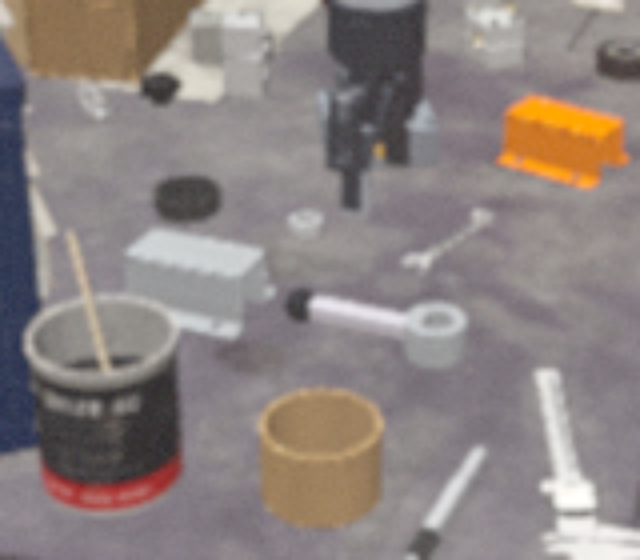

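The lever lies flat: hub at (260,139), ball at (258,258) in the wrist view. Next I'll measure its pose.

```bash
cat > lev.py <<'E'
from h import *
def circ(P):
    A=np.c_[2*P,np.ones(len(P))]; s=np.linalg.lstsq(A,(P**2).sum(1),rcond=None)[0]; return s[:2],np.sqrt(s[2]+s[0]**2+s[1]**2)
def hubfit(im,i,box,ztop,vmax,k=4,thr=165):
    x0,y0,x1,y1=box; crop=cv2.resize(im[y0:y1,x0:x1],None,fx=k,fy=k,interpolation=cv2.INTER_CUBIC)
    m=(crop.min(2)>thr).astype(np.uint8)
    cs,_=cv2.findContours(m,cv2.RETR_EXTERNAL,cv2.CHAIN_APPROX_NONE); c=max(cs,key=cv2.contourArea).reshape(-1,2)
    c=c[c[:,1]<(vmax-y0)*k]; c=c[(c[:,1]>1)&(c[:,0]>1)]
    P=np.array([toplane(i,x0+(a+.5)/k-.5,y0+(b+.5)/k-.5,ztop)[:2] for a,b in c]); return circ(P)
E
python3 - <<'E'
from lev import *
i=np.load("w7i.npy",allow_pickle=True).item(); im=cv2.imread("pics/w7.png")
h,r=hubfit(im,i,(222,100,300,180),.032,155); print("hub",h.round(4),r)
b=toplane(i,258,258,.018)[:2]; 
# arm centre by mask at two rows
for v in (180,200,220,240):
    row=im[v,235:285].min(1).astype(int); u=np.where(row>180)[0]+235; p=toplane(i,u.mean(),v,.026)[:2]; d=p-h; print(v,u.min(),u.max(),p.round(4),"az",np.degrees(np.arctan2(d[1],d[0])).round(2))
d=b-h; print("ball",b,np.linalg.norm(d),np.degrees(np.arctan2(d[1],d[0])))
E
```

```text
hub [0.418  0.1811] 0.024414262379315568
180 251 267 [0.4542 0.1758] az -8.4
200 250 267 [0.4728 0.1727] az -8.71
220 250 266 [0.4922 0.1695] az -8.87
240 250 266 [0.5124 0.1667] az -8.68
ball [0.53575263 0.16340083] 0.1190876255293784 -8.554893597801941
```

```bash
python3 -m handwheel '[[0.4,0.07,0,0.0017,0,0,-1],[0.4,0,0,0,0,0,-1],[0.27,0,0,0,0,0,-1],[0.1,0,0,0,0,0,-1],[0,0,0,0,0,0,-1]]'; python3 -m handwheel '[[0,0,0,0,0,0,-1],[0,0,0,0,0,0,-1]]'
python3 - <<'E'
from h import *
st(); i=camera_info("wrist"); im=capture("wrist"); cv2.imwrite("pics/w8.png",im[:,:,::-1])
im=capture('side'); cv2.imwrite('pics/s8.png',cv2.resize(im[170:270,200:300,::-1],None,fx=6,fy=6))
E
```

```text
t: 11.05
tcp_pos: [0.4611, 0.1749, 0.0009]
orientation: [-1.098, 1.277, 1.098]
contact_force: [0.4, 0.6, 0.8]
opening: 0.0855
t: 11.3
tcp_pos: [0.4619, 0.1754, 0.0021]
orientation: [-1.098, 1.274, 1.098]
contact_force: [-0.0, -0.6, 0.9]
opening: 0.0853
t 11.30 tcp [0.4619 0.1754 0.0021] x [ 0.002  0.001 -1.   ] z [0.15  0.989 0.002] F [-0.  -0.6  0.9] op 0.0853 q [ 0.772 -0.162 -0.516  0.    -1.215 -2.493]
```

View pics/w8.png

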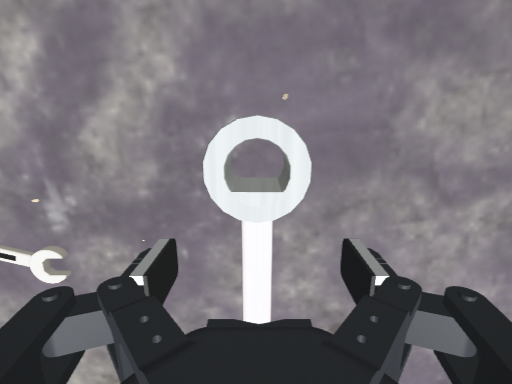

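View pics/s8.png

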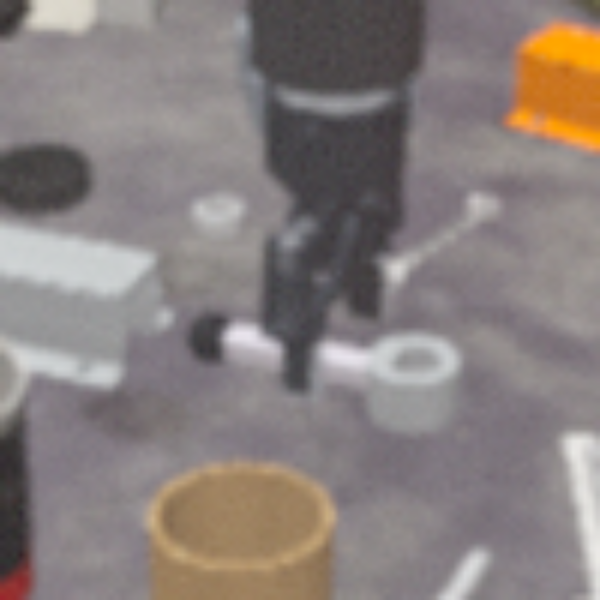

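```bash
python3 -m handwheel '[[0.12,0,0,0,0,0,-1],[0,0,0,0,0,0,-1],[0,0,0,0,0,0,1],[0,0,0,0,0,0,1],[0,0,0,0,0,0,1]]'; python3 -m handwheel '[[0,0,0,0,0,0,1],[0,0,0,0,0,0,1],[0,0,0,0,0,0,1]]'
python3 - <<'E'
from h import *
st(); i=camera_info("wrist"); im=capture("wrist"); cv2.imwrite("pics/w9.png",im[:,:,::-1])
E
```

```text
t: 12.02
tcp_pos: [0.4625, 0.1752, -0.0094]
orientation: [-1.099, 1.274, 1.097]
contact_force: [-1.2, -1.6, 10.7]
opening: 0.0323
t: 12.4
tcp_pos: [0.4632, 0.1753, -0.0083]
orientation: [-1.1, 1.272, 1.096]
contact_force: [-0.5, -2.2, 10.4]
opening: 0.0148
t 12.40 tcp [ 0.4632  0.1753 -0.0083] x [ 0.004  0.001 -1.   ] z [0.149 0.989 0.001] F [-0.5 -2.2 10.4] op 0.0148 q [ 0.772 -0.151 -0.527  0.003 -1.191 -2.493]
```

View pics/w9.png

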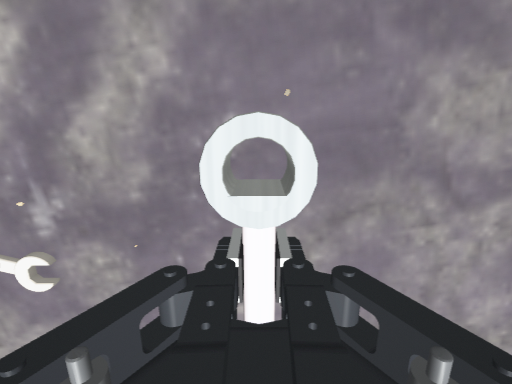

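The arm is gripped at 14.8 mm, the tips are on the bench, and the hub faces the camera at (259,171). I'll lift and check the hold.

```bash
python3 -m handwheel '[[-0.05,0,0,0,0,0,1],[-0.1,0,0,0,0,0,1],[-0.3,0,0,0,0,0,1],[-0.4,0,0,0,0,0,1],[-0.5,0,0,0,0,0,1]]'; python3 -m handwheel '[[-0.1,0,0,0,0,0,1],[0,0,0,0,0,0,1],[0,0,0,0,0,0,1]]'
python3 - <<'E'
from h import *
st(); i=camera_info("wrist"); im=capture("wrist"); cv2.imwrite("pics/w10.png",im[:,:,::-1])
im=capture('side'); cv2.imwrite('pics/s10.png',cv2.resize(im[130:270,180:320,::-1],None,fx=4,fy=4))
E
```

```text
t: 13.08
tcp_pos: [0.4605, 0.1745, 0.1244]
orientation: [-1.098, 1.279, 1.099]
contact_force: [1.7, 1.0, -1.5]
opening: 0.0151
t: 13.45
tcp_pos: [0.4605, 0.1746, 0.1319]
orientation: [-1.098, 1.28, 1.099]
contact_force: [0.4, -0.3, -3.0]
opening: 0.0149
t 13.45 tcp [0.4605 0.1746 0.1319] x [-0.003 -0.001 -1.   ] z [ 0.15   0.989 -0.002] F [ 0.4 -0.3 -3. ] op 0.0149 q [ 7.720e-01 -2.420e-01 -3.410e-01 -1.000e-03 -1.475e+00 -2.493e+00]
```

View pics/w10.png

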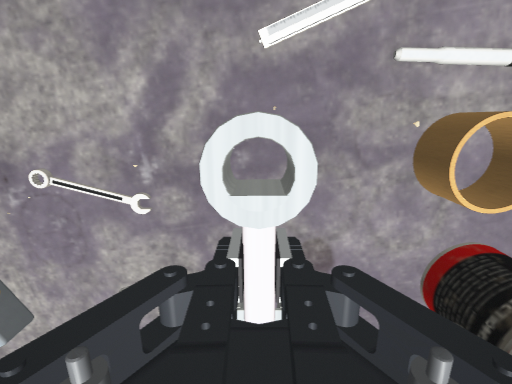

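View pics/s10.png

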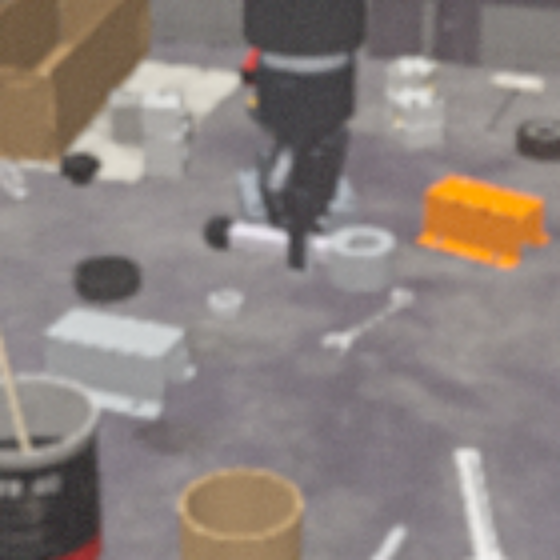

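```bash
python3 -m handwheel '[[0,0,0,0.0233,0,0,1],[0,0,0,0.0233,0,0,1],[0,0,0,0.0233,0,0,1],[0,0,0,0.0233,0,0,1],[0,0,0,0.0233,0,0,1]]'; python3 -m handwheel '[[0,0,0,0.0233,0,0,1],[0,0,0,0.0233,0,0,1],[0,-0.3,-0.03,0,0,0,1],[0,-0.48,-0.06,0,0,0,1],[0,-0.48,-0.06,0,0,0,1]]'; python3 -c "
from h import *
st()"
```

```text
t: 14.18
tcp_pos: [0.4936, 0.133, 0.1309]
orientation: [-0.551, 1.503, 0.641]
contact_force: [1.0, -0.4, -3.2]
opening: 0.0147
t: 14.8
tcp_pos: [0.5796, -0.0419, 0.1073]
orientation: [-0.346, 1.557, 0.544]
contact_force: [0.7, 1.2, -1.7]
opening: 0.0148
t 14.80 tcp [ 0.5796 -0.0419  0.1073] x [-0.067  0.11  -0.992] z [0.844 0.536 0.002] F [ 0.7  1.2 -1.7] op 0.0148 q [ 0.193  0.082 -0.044 -0.121 -1.491 -2.756]
```

The yaw in place ran into joint 6's range, so the arm gave way and tilted the tool about 7°. I'll compute the correction and finish the turn farther along, where joint 6 has room.

```bash
cat > corr.py <<'E'
from h import *
import sys
def corr(tx,ty,tz,azy):
    s,M=st(); a=np.radians(azy); x=np.array([0,0,-1.]);y=np.array([np.cos(a),np.sin(a),0]);z=np.cross(x,y)
    T=np.c_[x,y,z]; rv=R.from_matrix(M.T@T).as_rotvec(); d=M.T@(np.array([tx,ty,tz])-s["tcp_pos"])
    print("shift/100mm now-axes",(d*10).round(3),"in final axes",(T.T@(np.array([tx,ty,tz])-s["tcp_pos"])*10).round(3),"turn/360",(rv/2/np.pi).round(4))
if __name__=="__main__": corr(*map(float,sys.argv[1:5]))
E
python3 corr.py .58 -.042 .135 122.4; python3 corr.py .592 -.286 .135 112.6
```

```text
t 14.80 tcp [ 0.5796 -0.0419  0.1073] x [-0.067  0.11  -0.992] z [0.844 0.536 0.002] F [ 0.7  1.2 -1.7] op 0.0148 q [ 0.193  0.082 -0.044 -0.121 -1.491 -2.756]
shift/100mm now-axes [-0.275  0.033  0.003] in final axes [-0.277 -0.003  0.002] turn/360 [ 0.0001  0.0004 -0.0205]
t 14.80 tcp [ 0.5796 -0.0419  0.1073] x [-0.067  0.11  -0.992] z [0.844 0.536 0.002] F [ 0.7  1.2 -1.7] op 0.0148 q [ 0.193  0.082 -0.044 -0.121 -1.491 -2.756]
shift/100mm now-axes [-0.55  -2.074 -1.204] in final axes [-0.277 -2.301 -0.824] turn/360 [ 0.0272 -0.0014 -0.0205]
```

```bash
python3 -m handwheel '[[-0.28,0.03,0,0,0,-0.0205,1],[0,-0.4,-0.22,0,0,0,1],[0,-0.43,-0.25,0,0,0,1],[0,-0.43,-0.25,0,0,0,1],[0,-0.43,-0.25,0,0,0,1]]'; python3 corr.py .592 -.286 .135 112.6
```

```text
t: 15.42
tcp_pos: [0.5879, -0.2371, 0.1351]
orientation: [-0.442, 1.523, 0.444]
contact_force: [1.1, 0.1, -1.4]
opening: 0.0149
t 15.43 tcp [ 0.5879 -0.2371  0.1351] x [ 0.002  0.002 -1.   ] z [0.844 0.536 0.002] F [ 1.1  0.1 -1.4] op 0.0149 q [-6.900e-02  1.360e-01  2.900e-02 -2.000e-03 -1.462e+00 -2.506e+00]
shift/100mm now-axes [ 0.    -0.435 -0.228] in final axes [ 0.001 -0.467 -0.15 ] turn/360 [ 0.0273  0.0004 -0.0001]
```

```bash
python3 -m handwheel '[[0,-0.43,-0.23,0,0,0,1],[0,0,0,0.0136,0,0,1],[0,0,0,0.0136,0,0,1],[0,0,0,0,0,0,1],[0,0,0,0,0,0,1]]'
python3 - <<'E'
from h import *
st(); i=camera_info("wrist"); im=capture("wrist"); cv2.imwrite("pics/w11.png",im[:,:,::-1]); np.save("w11i.npy",i,allow_pickle=True)
E
```

```text
t: 16.05
tcp_pos: [0.5918, -0.2842, 0.1358]
orientation: [-0.31, 1.546, 0.312]
contact_force: [-0.3, -0.4, -2.0]
opening: 0.0148
t 16.05 tcp [ 0.5918 -0.2842  0.1358] x [ 0.003  0.002 -1.   ] z [0.923 0.386 0.003] F [-0.3 -0.4 -2. ] op 0.0148 q [-1.450e-01  1.940e-01  9.500e-02 -2.000e-03 -1.469e+00 -2.600e+00]
```

View pics/w11.png

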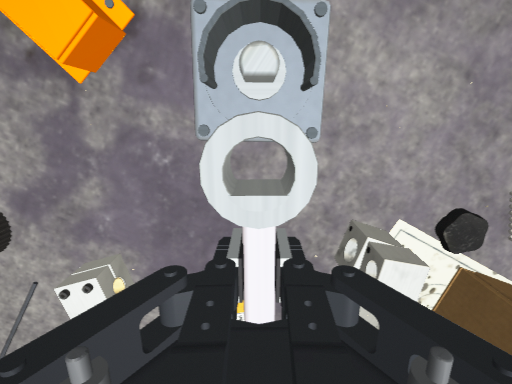

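The wrist picture shows the hub in hand at (259,171). The shaft is straight ahead at (259,62), its flat facing down towards the lever, and the guard's opening faces the lever too. I'll take fine measurements of both in this view.

Run:
```python
from lev import *
i=np.load("w11i.npy",allow_pickle=True).item(); im=cv2.imread("pics/w11.png"); s,M=st()
h,r=hubfit(im,i,(190,100,330,180),s["tcp_pos"][2]+.0083+.032,195,thr=185); print("hub",h.round(4),r,"tool",(M.T@np.r_[h-s["tcp_pos"][:2],0]).round(4))
c=cv2.resize(im[20:120,200:320],None,fx=6,fy=6,interpolation=cv2.INTER_CUBIC); cv2.imwrite("pics/w11c.png",c)
```

```text
t 16.10 tcp [ 0.5919 -0.2841  0.136 ] x [ 0.003  0.002 -1.   ] z [0.923 0.386 0.003] F [ 0.  -0.4 -1.9] op 0.0149 q [-1.450e-01  1.940e-01  9.500e-02 -2.000e-03 -1.469e+00 -2.601e+00]
hub [ 0.5732 -0.2385] 0.019421637943452467 tool [0.     0.0493 0.0003]
```

View pics/w11c.png

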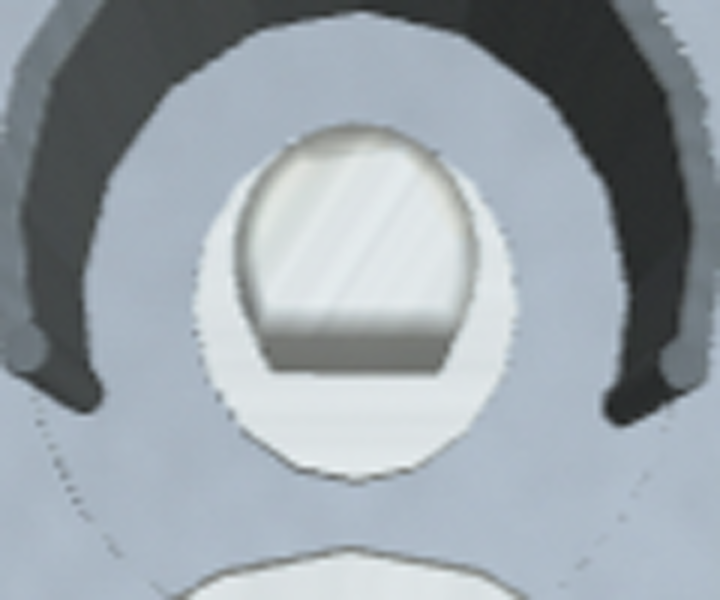

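Run:
```python
from lev import *
i=np.load("w11i.npy",allow_pickle=True).item(); im=cv2.imread("pics/w11.png"); s,M=st(); p0=s["tcp_pos"]
tl=lambda u,v,z:(M.T@(toplane(i,u,v,z)-p0)).round(4)
f=lambda x,y:(200+(x+.5)/6-.5,20+(y+.5)/6-.5)
print("flat base",tl(*f(356,374),.057),"L",tl(*f(272,374),.057),"R",tl(*f(440,374),.057),"flat top",tl(*f(356,330),.089))
print("shoulder near edge",tl(*f(357,480),.057),"L",tl(*f(197,310),.057),"R",tl(*f(517,310),.057))
zt=p0[2]+.0083+.032
h,r=hubfit(im,i,(190,100,330,235),zt,200,thr=215); print("hub",(M.T@np.r_[h-p0[:2],0]).round(4),r)
for n,u,v in [("L",200.5,171),("R",317.5,171),("top",259,112.5),("bot",259,227.5),("boreflat",259,194.5)]: print(n,tl(u,v,zt))
c=cv2.resize(im[100:240,190:330],None,fx=5,fy=5,interpolation=cv2.INTER_CUBIC); cv2.imwrite("pics/w11d.png",c[:600])
```

```text
t 16.10 tcp [ 0.5919 -0.2841  0.136 ] x [ 0.003  0.002 -1.   ] z [0.923 0.386 0.003] F [ 0.  -0.4 -1.9] op 0.0149 q [-1.450e-01  1.940e-01  9.500e-02 -2.000e-03 -1.469e+00 -2.601e+00]
flat base [0.079  0.0947 0.0006] L [ 0.079   0.0947 -0.0104] R [0.0791 0.0948 0.0115] flat top [0.047  0.0956 0.0006]
shoulder near edge [0.079  0.0817 0.0007] L [ 0.079   0.1024 -0.0199] R [0.0791 0.1024 0.0213]
hub [0.     0.05   0.0003] 0.01925615668854323
L [-0.0404  0.0472 -0.0231]
R [-0.0402  0.0472  0.0247]
top [-0.0403  0.0701  0.0007]
bot [-0.0403  0.0224  0.0008]
boreflat [-0.0403  0.0372  0.0008]
```

View pics/w11d.png

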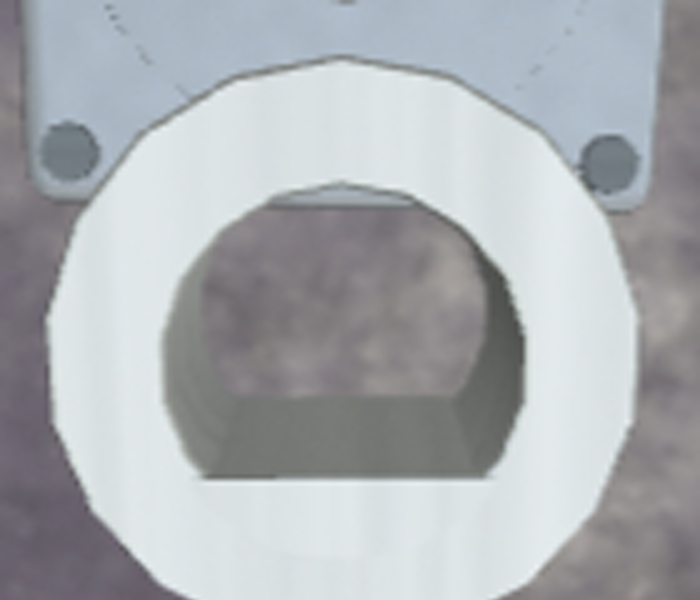

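The measurements agree. In tool axes the hub is at y≈45.2 mm and the shaft at y≈103 mm. Sideways they differ by under 0.3 mm, and both flats are parallel to the jaw axis. I'll shift +58 mm along y, then come down to just above the shaft.

```bash
python3 -m handwheel '[[0,0.28,0,0,0,0,1],[0,0.3,0,0,0,0,1],[0.25,0,0,0,0,0,1],[0.2,0,0,0,0,0,1],[0,0,0,0,0,0,1]]'; python3 -m handwheel '[[0,0,0,0,0,0,1],[0,0,0,0,0,0,1]]'
python3 - <<'E'
from lev import *
s,M=st(); i=camera_info("wrist"); im=capture("wrist"); cv2.imwrite("pics/w12.png",im[:,:,::-1]);np.save("w12i.npy",i,allow_pickle=True)
c=cv2.resize(im[100:240,190:330,::-1],None,fx=4,fy=4,interpolation=cv2.INTER_CUBIC); cv2.imwrite("pics/w12d.png",c)
im=capture('side'); cv2.imwrite('pics/s12.png',cv2.resize(im[110:210,200:320,::-1],None,fx=5,fy=5))
E
```

```text
t: 16.73
tcp_pos: [0.5686, -0.2306, 0.0889]
orientation: [-0.308, 1.549, 0.311]
contact_force: [0.2, 0.4, -2.3]
opening: 0.0147
t: 16.98
tcp_pos: [0.5705, -0.2312, 0.0926]
orientation: [-0.309, 1.543, 0.309]
contact_force: [0.3, 0.2, -1.3]
opening: 0.015
t 16.98 tcp [ 0.5705 -0.2312  0.0926] x [ 0.005  0.001 -1.   ] z [0.923 0.384 0.005] F [ 0.3  0.2 -1.3] op 0.0150 q [-6.100e-02  1.000e-01 -8.800e-02 -1.000e-03 -1.377e+00 -2.686e+00]
```

View pics/w12d.png

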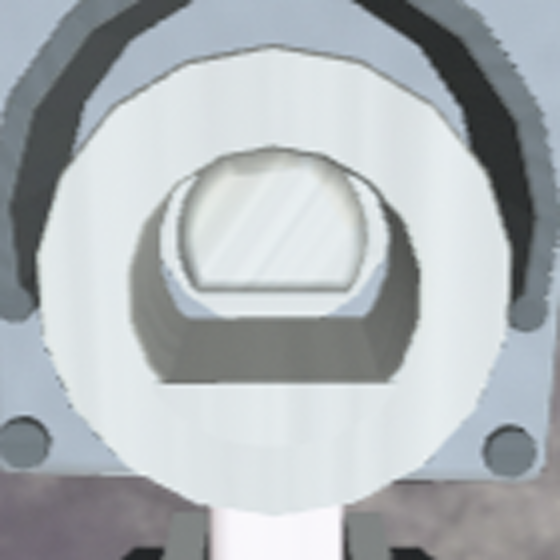

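View pics/s12.png

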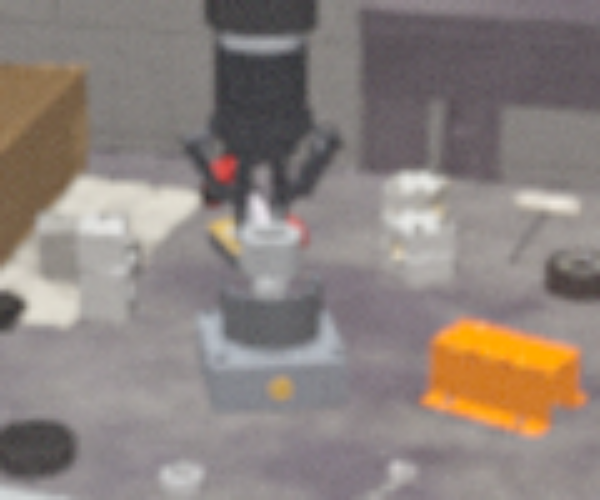

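Run:
```python
from lev import *
i=np.load("w12i.npy",allow_pickle=True).item(); s,M=st(); p0=s["tcp_pos"]
tl=lambda u,v,z:(M.T@(toplane(i,u,v,z)-p0)).round(4)
f=lambda x,y:(190+(x+.5)/4-.5,100+(y+.5)/4-.5)
zb=p0[2]+.006
print("boreflat bottom",tl(*f(275,317),zb),"bore top flat",tl(*f(275,382),zb+.032),"shaft flat",tl(*f(275,289),.089), "rim L,R", tl(*f(38,285),zb+.032),tl(*f(511,285),zb+.032),"hub bot,top",tl(*f(275,513),zb+.032),tl(*f(275,46),zb+.032))
print("shaft L,R",tl(*f(178,235),.089),tl(*f(368,235),.089),"bore L,R",tl(*f(130,285),zb+.032),tl(*f(420,285),zb+.032))
```

```text
t 17.07 tcp [ 0.5703 -0.231   0.0923] x [ 0.005  0.001 -1.   ] z [0.923 0.384 0.005] F [-0.3  0.5 -2.2] op 0.0150 q [-6.100e-02  1.000e-01 -8.900e-02 -1.000e-03 -1.377e+00 -2.686e+00]
boreflat bottom [-0.006   0.036   0.0006] bore top flat [-0.038   0.036   0.0007] shaft flat [0.0033 0.038  0.0006] rim L,R [-0.0382  0.0465 -0.0241] [-0.0379  0.0466  0.0254] hub bot,top [-0.038   0.0208  0.0007] [-0.0381  0.0705  0.0007]
shaft L,R [ 0.0032  0.0458 -0.0131] [0.0033 0.0458 0.0137] bore L,R [-0.0381  0.0465 -0.0145] [-0.038   0.0465  0.0159]
```

The bore axis is at y=45.0 mm and the shaft axis at about 46.0, so I'll shift +0.8 mm and lower in small steps while watching the force.

```bash
python3 -m handwheel '[[0.04,0.008,0,0,0,0,1],[0.04,0,0,0,0,0,1],[0,0,0,0,0,0,1]]'; python3 -m handwheel '[[0.04,0,0,0,0,0,1],[0.04,0,0,0,0,0,1],[0,0,0,0,0,0,1]]'; python3 -c "
from h import *
st()"
```

```text
t: 17.45
tcp_pos: [0.5693, -0.2299, 0.0827]
orientation: [-0.308, 1.546, 0.31]
contact_force: [-0.3, -1.0, -2.0]
opening: 0.0147
t: 17.82
tcp_pos: [0.5698, -0.2304, 0.0752]
orientation: [-0.309, 1.544, 0.309]
contact_force: [3.6, -2.9, -2.9]
opening: 0.0151
t 17.82 tcp [ 0.5698 -0.2304  0.0752] x [ 0.004  0.001 -1.   ] z [0.923 0.384 0.004] F [ 3.6 -2.9 -2.9] op 0.0151 q [-5.900e-02  1.080e-01 -1.120e-01 -1.000e-03 -1.347e+00 -2.688e+00]
```

```bash
python3 -m handwheel '[[0.03,-0.006,0.003,0,0,0,1],[0.03,0,0,0,0,0,1],[0,0,0,0,0,0,1]]'; python3 -c "
from h import *
s,M=st(); print(M.T@s['contact_force'])"
```

```text
t: 18.2
tcp_pos: [0.57, -0.2304, 0.069]
orientation: [-0.308, 1.545, 0.31]
contact_force: [-0.0, -2.0, -4.2]
opening: 0.0148
t 18.20 tcp [ 0.57   -0.2304  0.069 ] x [ 0.003  0.002 -1.   ] z [0.923 0.384 0.003] F [-0.  -2.  -4.2] op 0.0148 q [-6.000e-02  1.130e-01 -1.180e-01 -2.000e-03 -1.337e+00 -2.687e+00]
[ 4.22436846 -1.83908854 -0.81899816]
```

```bash
python3 -m handwheel '[[0.04,-0.002,0,0,0,0,1],[0.03,0,0,0,0,0,1],[0,0,0,0,0,0,1]]'; python3 -m handwheel '[[0.04,0,0,0,0,0,1],[0.03,0,0,0,0,0,1],[0,0,0,0,0,0,1]]'; python3 -c "
from h import *
s,M=st(); print(M.T@s['contact_force'])"
```

```text
t: 18.58
tcp_pos: [0.57, -0.2305, 0.062]
orientation: [-0.308, 1.545, 0.31]
contact_force: [0.3, 0.2, -3.0]
opening: 0.0152
t: 18.95
tcp_pos: [0.5701, -0.2305, 0.055]
orientation: [-0.309, 1.545, 0.31]
contact_force: [-0.1, 0.5, -2.1]
opening: 0.0149
t 18.95 tcp [ 0.5701 -0.2305  0.055 ] x [ 0.003  0.002 -1.   ] z [0.923 0.384 0.003] F [-0.1  0.5 -2.1] op 0.0149 q [-6.000e-02  1.220e-01 -1.350e-01 -2.000e-03 -1.311e+00 -2.687e+00]
[2.06712951 0.5247642  0.06224758]
```

```bash
python3 -m handwheel '[[0.03,0,0,0,0,0,1],[0.02,0,0,0,0,0,1],[0,0,0,0,0,0,1]]'; python3 -m handwheel '[[0.015,0,0,0,0,0,1],[0,0,0,0,0,0,1]]'; python3 -c "
from h import *
s,M=st(); print(M.T@s['contact_force'])"
```

```text
t: 19.32
tcp_pos: [0.5702, -0.2306, 0.0502]
orientation: [-0.309, 1.545, 0.31]
contact_force: [0.4, 0.3, -1.8]
opening: 0.0151
t: 19.58
tcp_pos: [0.5703, -0.2306, 0.0489]
orientation: [-0.309, 1.545, 0.31]
contact_force: [0.4, -0.8, -1.9]
opening: 0.0149
t 19.57 tcp [ 0.5703 -0.2306  0.0489] x [ 0.004  0.001 -1.   ] z [0.923 0.384 0.004] F [ 0.4 -0.8 -1.9] op 0.0149 q [-6.000e-02  1.260e-01 -1.420e-01 -2.000e-03 -1.300e+00 -2.687e+00]
[ 1.93813505 -0.93192221  0.03118189]
```

```bash
python3 -m handwheel '[[0.015,0,0,0,0,0,1],[0,0,0,0,0,0,1]]'; python3 -m handwheel '[[0.015,0,0,0,0,0,1],[0,0,0,0,0,0,1]]'; python3 -c "
from h import *
s,M=st(); print(M.T@s['contact_force'],s['wrist_torque'])"
```

```text
t: 19.82
tcp_pos: [0.5705, -0.2307, 0.0485]
orientation: [-0.309, 1.544, 0.309]
contact_force: [-2.4, 1.1, 3.5]
opening: 0.0148
t: 20.08
tcp_pos: [0.5706, -0.2308, 0.0483]
orientation: [-0.31, 1.544, 0.309]
contact_force: [-5.6, 1.3, 11.2]
opening: 0.0151
t 20.07 tcp [ 0.5706 -0.2308  0.0483] x [ 0.005  0.    -1.   ] z [0.923 0.385 0.005] F [-5.6  1.3 11.2] op 0.0151 q [-6.000e-02  1.260e-01 -1.430e-01 -1.000e-03 -1.297e+00 -2.687e+00]
[-11.1778401    3.38398169  -4.61026336] [1.22256406 2.02506012 0.09935223]
```

The hub bottomed at TCP z=0.0483, where 0.0487 was predicted, with 11 N upward. I'll relax slightly, let go, and check before withdrawing.

```bash
python3 -m handwheel '[[-0.015,0,0,0,0,0,1],[0,0,0,0,0,0,0.7],[0,0,0,0,0,0,0.2],[0,0,0,0,0,0,-0.4],[0,0,0,0,0,0,-1]]'; python3 -m handwheel '[[0,0,0,0,0,0,-1],[0,0,0,0,0,0,-1],[0,0,0,0,0,0,-1]]'
python3 - <<'E'
from lev import *
s,M=st(); i=camera_info("wrist"); im=capture("wrist"); cv2.imwrite("pics/w13.png",im[:,:,::-1]);np.save("w13i.npy",i,allow_pickle=True)
im=capture('side'); cv2.imwrite('pics/s13.png',cv2.resize(im[110:210,200:320,::-1],None,fx=5,fy=5))
E
```

```text
t: 20.7
tcp_pos: [0.5703, -0.2306, 0.047]
orientation: [-0.309, 1.545, 0.31]
contact_force: [0.5, -0.6, 0.3]
opening: 0.0689
t: 21.08
tcp_pos: [0.5703, -0.2306, 0.0474]
orientation: [-0.309, 1.545, 0.31]
contact_force: [0.2, -0.0, 0.7]
opening: 0.0858
t 21.07 tcp [ 0.5703 -0.2306  0.0474] x [ 0.004  0.001 -1.   ] z [0.923 0.384 0.004] F [ 0.2 -0.   0.7] op 0.0858 q [-6.000e-02  1.270e-01 -1.430e-01 -2.000e-03 -1.297e+00 -2.687e+00]
```

View pics/w13.png

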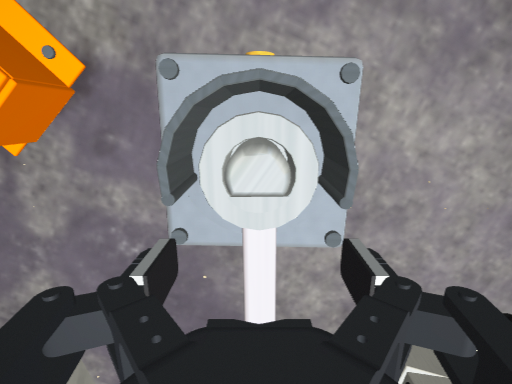

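View pics/s13.png

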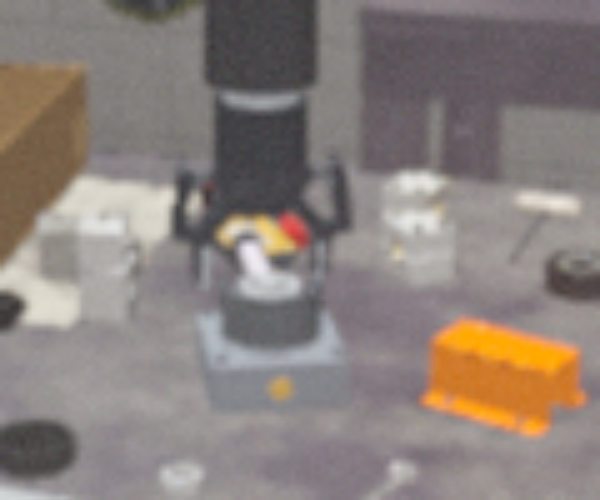

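The hub at (259,172) sits inside the guard with the shaft's chamfered end standing through the bore, and the jaws are clear of the arm. I'll withdraw straight up and verify.

```bash
python3 -m handwheel '[[-0.1,0,0,0,0,0,-1],[-0.3,0,0,0,0,0,-1],[-0.5,0,0,0,0,0,-1],[-0.5,0,0,0,0,0,-1],[-0.1,-0.3,0,0,0,0,-1]]'; python3 -m handwheel '[[0,0,0,0,0,0,-1],[0,0,0,0,0,0,-1]]'
python3 - <<'E'
from lev import *
s,M=st(); i=camera_info("wrist"); im=capture("wrist"); cv2.imwrite("pics/w14.png",im[:,:,::-1]);np.save("w14i.npy",i,allow_pickle=True)
im=capture('side'); cv2.imwrite('pics/s14.png',cv2.resize(im[120:220,190:310,::-1],None,fx=5,fy=5))
im=capture('top'); cv2.imwrite('pics/t14.png',im[:,:,::-1])
E
```

```text
t: 21.8
tcp_pos: [0.583, -0.2586, 0.2048]
orientation: [-0.314, 1.536, 0.308]
contact_force: [0.2, -0.3, -0.9]
opening: 0.0854
t: 22.05
tcp_pos: [0.581, -0.2583, 0.1969]
orientation: [-0.308, 1.546, 0.31]
contact_force: [-0.2, -0.1, -1.0]
opening: 0.0857
t 22.05 tcp [ 0.581  -0.2583  0.1969] x [ 0.003  0.002 -1.   ] z [0.923 0.384 0.003] F [-0.2 -0.1 -1. ] op 0.0857 q [-1.050e-01  1.320e-01  1.370e-01 -2.000e-03 -1.573e+00 -2.642e+00]
```

View pics/w14.png

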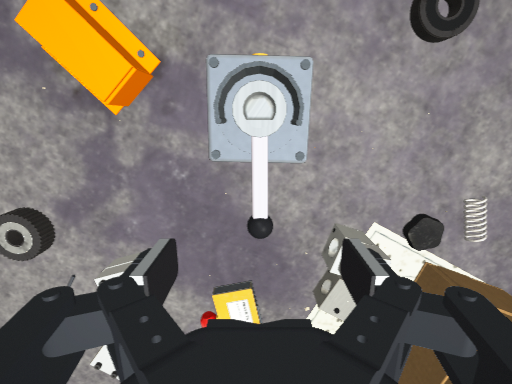

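View pics/s14.png

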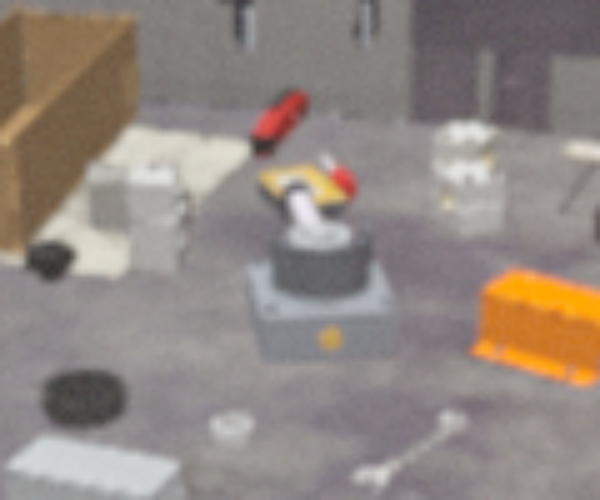

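View pics/t14.png

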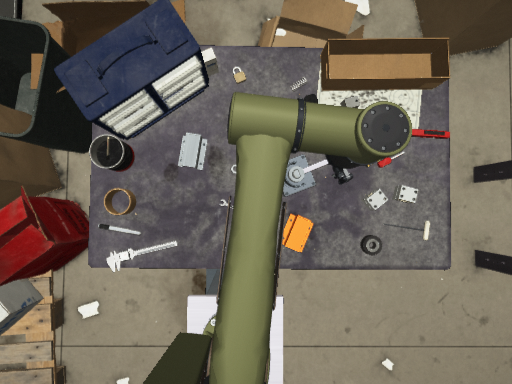

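All is in place in the three views. One last numeric check: hub height and levelness.

Run:
```python
from lev import *
i=np.load("w14i.npy",allow_pickle=True).item(); im=cv2.imread("pics/w14.png")
c=cv2.resize(im[65:150,215:305],None,fx=7,fy=7,interpolation=cv2.INTER_CUBIC); cv2.imwrite("pics/w14c.png",c)
g=cv2.cvtColor(im,cv2.COLOR_BGR2HSV)
m=((g[:,:,1]<22)&(g[:,:,2]>150)).astype(np.uint8); m[:,:215]=0;m[:,305:]=0;m[:65]=0;m[140:]=0
c=max(cv2.findContours(m,cv2.RETR_EXTERNAL,cv2.CHAIN_APPROX_NONE)[0],key=cv2.contourArea).reshape(-1,2); c=c[c[:,1]<125]
print(c.min(0),c.max(0))
for z in (.089,.095,.105): h,r=circ(np.array([toplane(i,*q,z)[:2] for q in c])); print(z,h.round(4),"r+half px",r+.0005)
h,_=circ(np.array([toplane(i,*q,.089)[:2] for q in c])); b=toplane(i,260,226,.075)[:2]; d=b-h; print("ball dist",np.linalg.norm(d),"az",np.degrees(np.arctan2(d[1],d[0])))
```

```text
[232  80] [286 124]
0.089 [ 0.5531 -0.1883] r+half px 0.02474311223963871
0.095 [ 0.5531 -0.1884] r+half px 0.024182032928823788
0.105 [ 0.5532 -0.1887] r+half px 0.023246900744136864
ball dist 0.11880033152025053 az -66.75494523420303
```

View pics/w14c.png

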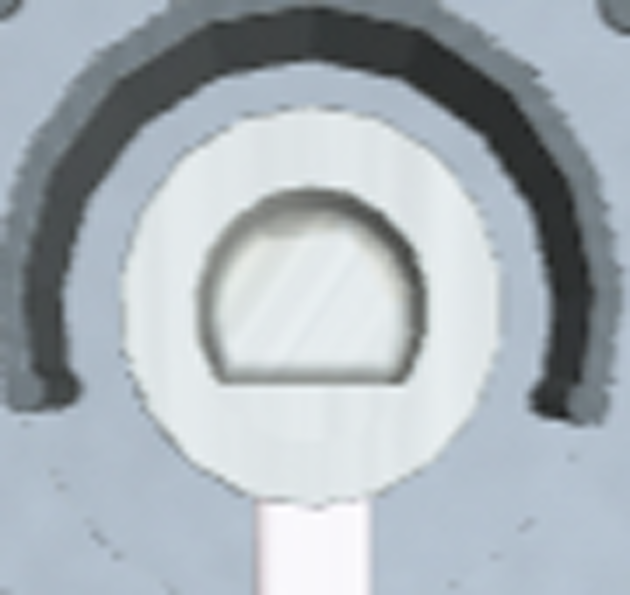

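The hub radius fits 25 mm at the seated top height of 0.089 m, the ball is 118.8 mm from the axis (118 given), and the D's match. I'll hand the job in.

```bash
python3 -c "
from bench import ctrl
print(ctrl.sign_off()); print(ctrl.observe()['t'])"
```

```text
the job is handed in; nothing more can be done
None
the job is handed in; nothing more can be done
```

The lever is on the gear unit's shaft, fully home and released. I handed the job in at about 22 s of the 58 s.

I gripped the hub, drew the lever about 125 mm out of the grey holder, laid it flat on the bench and let go. I then took it by the arm about 45 mm from the bore axis, fitted it over the flatted shaft and let go. The arm then rose clear; the gripper was open and touching nothing.

**Last checks:**
- **Seating:** it bottomed at TCP z 0.0483 m, where 0.0487 was predicted, with 11 N upward force. The hub's outline fits 25 mm radius at the seated height.
- **Direction:** the arm points to -66.8°, against -67.4° measured for the shaft's flat.
- **Other things:** no bystander in view had moved in the final top picture. Part of the bench was hidden by the arm.

**What failed or disagreed:**
- **First grasp missed:** the first close on the hub shut on nothing. The fingertips proved to be about 8 mm behind the reported TCP, not 22 mm ahead, so I worked from the measured offset. My first reading from the pictures put them about 15 mm behind.
- **Fingertips touched the bench:** with that first reading I went a little too low, and the tips pressed on the bench with 8 to 11 N while closing in both grasps.
- **Joint 6 limit:** turning the held lever in place ran into joint 6's range and tilted the tool about 7° in the air. I levelled it; the grip had not shifted.

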